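# Square up a worktop gallery rail

### The arm

A 7-joint arm with a two-finger parallel gripper is mounted at the origin on a cart in front of the work surface, level with it; the furniture and walls round the work are solid. World frame = base frame: x ahead of the robot, y to its left, z up, the work surface at z = 0. Lengths are in m, angles in rad, forces in N, time in s.
With the tool pointing down it reaches from about 0.425 to 0.875 m from the base axis. Payload 4.7 kg.
Tool frame: the origin (TCP) lies at the very end of the fingers, on their centre line; the grasp point (between the pads) lies 19 mm behind it (ctrl.grip_point_offset is the distance from the TCP to the grasp point, in m); z points along the fingers, y is the line along which they close (so a half turn about z gives the same grasp; the last joint's range is limited). The gripper opens to 85 mm and grips with 20 to 120 N. Pads are 22 mm wide; open, the fingers measure 114 mm over their backs; the gripper's body (76 mm by 85 mm) begins 54 mm behind the grasp point. The pads swing forward as they close: fully open they stand 13 mm farther back than shut.
Start: joints at [1.359, 0.321, -0.07, 1.45, 0.023, 1.371, -0.057], TCP at [0.146, -0.634, 0.231] pointing down, gripper open.
Joint ranges: [-2.86, 2.86], [-0.3, 2.09], [-1.38, 1.24], [0.06, 2.45], [-1.56, 4.7], [0.09, 2.05], [-2.69, 2.69]. Speed limits (rad/s): [2.57, 2.57, 3.14, 3.14, 3.14, 3.14, 3.14].

### API

Orientations are given as [roll, pitch, yaw] about the fixed x, y, z axes, in that order (R = Rz(yaw) Ry(pitch) Rx(roll)).
In Python, from workcell import ctrl gives the robot as it stands. The module is installed in compiled form; this text tells all that it offers.
- The arm moves only by the shell command python3 -m handwheel 'ROWS'. ROWS is JSON, a list of rows, each a list of 3 entries, a list of its own where there are three numbers: the opening, from 0 (shut) to 1 (fully open), then the shift along the tool's x, y, z in mm, then the turn, a rotation vector about the tool's x, y, z in degrees. A call has 1 to 10 rows; each row is the pose to reach, as a shift and turn from the pose commanded when the call began, along the tool's axes at that moment; what a row does not reach only later rows make up. A row lasts 1/10 s, in which the tool goes at most 50 mm and 8.59 degrees, less where a joint would pass 70% of its speed; a pose out of reach is approached as far as the arm can. A call with a gripper value outside its range is refused whole. The fingers move at their own pace and stop on an object; the grip force is fixed at half the most. Time passes only in rows, so rows that repeat a pose let the fingers close. It gives the time, the measured TCP pose, the force, the opening and the grip force at its end, in the units of the state.
- ctrl.get_obs(): the state, without advancing time (a new reading comes with each control period).
- ctrl.camera(name): name is "scene" or "top" or "wrist"; returns the picture (420x560x3 uint8, blue, green, red); there is no depth.
- ctrl.camera_params(name): a dict with "mtx" (3x3 intrinsics, pixels), "R" (3x3) and "t" (3): a world point X has camera coordinates R X + t; the wrist camera has in their place "T_tool_cam" (4x4, takes a point from camera to tool coordinates, whose origin is the TCP and whose axes are the flange's). Camera axes: x right, y down, z forward; pixel columns grow to the right and rows downward; lengths in m; the calibration is good to about 2 mm. A picture is of the moment at which its call begins: read the wrist's pose just before it. camera_params takes no time and is no camera call.
- ctrl.sign_off(): hands the job in; it is judged then, once.
Trained networks look in the newest picture that a camera, given by its name, has taken for a name from the list of things; names that differ only in an ending like _2 or _b are one class to them, and where a whole thing is asked for, a point or a joint stands for the part that bears it (a point fixed in the world has none). Each returns a list of dicts, best first, with "conf" (0 to 1); they miss things now and then, are a little off and sometimes report something else, mostly with a low value. They report only what shows in the picture. A call takes as long as a camera call.
- ctrl.recognise(thing, camera): "pixel" ([column, row] in pixels, amid what is visible of it).
The state is a dict: "clock": time; "joint_pos": joint angles; "qvel": joint speeds; "joint_torque": joint torques, N m; "eef_pos": TCP position; "tcp_rot": TCP orientation; "ft_force": force on the tool from outside, world axes, zero at the start; "moment": the same for the moment, N m; "width": finger opening in m; "grasp_force": force on a finger pad.
Only numpy, scipy, OpenCV 4.12 (cv2) and the standard library are available. Lean on these libraries where they do the work, as an engineer would, in place of code of your own. Each camera call takes 0.05 s, during which the arm holds its last target. There are 200 camera calls.

### The job

The short end rail of the bottle gallery has swung inward. Move the steel cup out of the corner and stand it upright on the cork coasters, then take the set square by its grip and press it firmly into the corner until both its edges are flush along both rails and the corner is truly square. Leave the square lying there and turn the black knob on the corner clockwise until it is tight; leave the bottle, lemon and espresso cup where they are.

Things in the scene. Friction and masses are not known exactly. Their poses are not given: they have to be found in the camera images.
- fixed_rail: Wooden rail screwed to the worktop, 170 mm long past the corner, 16 mm thick, 24 mm high. Origin: the gallery's inner corner at worktop level. It runs along its own +x; inner face in its plane y = 0 (the wood on the -y side). When the corner is square, the end rail runs along +y with its inner face in the plane x = 0; z up.
- end_rail: Wooden rail of the same section, 135 mm long past the inner corner. Origin: its upright bolt at worktop level, at x = -8, y = -8 mm in fixed_rail. Runs along its own +y, inner face at its x = +8 mm. Swung 8 to 20 degrees toward fixed_rail's +x (clockwise from above); true when parallel with fixed_rail's y. Stiff: about 2.5 N at its far end moves it, it stays, and can go past square.
- clamp_knob (a joint): Turn of the black bar-shaped knob on the corner bolt, rad: 0 loose, grows as it is turned clockwise seen from above, stops at 1.2 (tight). Takes about 0.06 N m and stays where it is left.
- clamp_knob_grip (a point): Centre of the knob's grip bar, above the bolt axis, 48 mm above the worktop. The bar is 54 mm long along this frame's x, 15 mm thick along y, 26 mm high. The frame turns with the knob; z up.
- square_grip (a point): Centre of the set square's black bridge grip, 48 mm above its underside. The bar is 58 mm long along this frame's (+1, +1, 0), 20 mm thick along (+1, -1, 0) (pinch it so), 28 mm high, with open space under it. z up. The square's corner lies at (-46, -46, -43) mm in this frame.
- square_corner (a point): Outer right-angled corner of the set square (aluminium triangular frame, plate 10 mm thick, 0.3 kg), half-way up the plate. Axes as square_grip: legs 120 mm long, 26 mm wide along +x (outer edge faces the fixed rail) and +y (outer edge faces the end rail). Seated, it lies 5 mm above fixed_rail's origin, axes parallel.
- cup_center (a point): Centre of the plain steel cup, half-way up: 80 mm high, 60 mm across at the foot, 68 mm at the rim, open, 0.09 kg; it stands on the worktop in the corner, where the square has to go.
- coasters: Loose stack of round cork coasters, 67 mm across, 20 mm high, lying on the worktop. Origin: centre of its underside.
- green_bottle: Bystander: green bottle with a red top, 74 mm across, 312 mm high, upright. Origin: centre of its foot.
- lemon: Bystander: lemon, 52 x 78 x 52 mm. Origin: centre of its underside as placed.
- espresso_cup: Bystander: white espresso cup with handle, 64 x 91 x 50 mm. Origin: centre of its foot print.

How it is judged:
On the way, in this order (a step that is already met when the one before it is completed fails the run):
1. the steel cup stands upright on the coasters (horizontal distance between cup_center and coasters below 0.02 m and height (world z) of cup_center between 0.056 and 0.066 m and angle between cup_center's own z axis and vertical below 0.12 rad and contact force between the fingers and steel_cup below 0.1 N), for 0.2 s.
2. the held set square is pressed flush against both rails at once, 1.5 N or more on each (contact force between the fingers and set_square above 1 N and contact force between set_square and fixed_rail above 1.5 N and contact force between set_square and end_rail above 1.5 N and horizontal distance between square_corner and fixed_rail below 0.004 m and angle between the x axis of square_corner and the x axis of fixed_rail, either way round below 0.025 rad and angle between the y axis of end_rail and the y axis of fixed_rail, either way round below 0.025 rad), for 0.2 s.
3. after that the knob is turned clockwise until tight (value of joint clamp_knob above 1.05 rad), for 0.2 s.
At the end, for the whole second after the job is handed in: End rail square within 0.02 rad; set square flat in the corner, within 3 mm of it along each rail and parallel within 0.02 rad; knob past 1.05 rad; steel cup upright on the coasters within 20 mm of their centre; all released and at rest (value of joint clamp_knob above 1.05 rad and angle between the y axis of end_rail and the y axis of fixed_rail, either way round below 0.02 rad and angle between the x axis of square_corner and the x axis of fixed_rail, either way round below 0.02 rad and x of square_corner in the frame of fixed_rail between -0.003 and 0.003 m and y of square_corner in the frame of fixed_rail between -0.003 and 0.003 m and height (world z) of square_corner below 0.009 m and angle between square_corner's own z axis and vertical below 0.04 rad and horizontal distance between cup_center and coasters below 0.02 m and height (world z) of cup_center between 0.056 and 0.066 m and angle between cup_center's own z axis and vertical below 0.12 rad and linear speed of each of set_square, steel_cup below 0.01 m/s); the robot touches nothing.
It fails at once if the green bottle is moved by more than 25 mm or tipped (distance of green_bottle from where it was at the start of the episode above 0.025 m or angle between green_bottle's own z axis and vertical above 0.3 rad).
It fails at once if the lemon is moved by more than 25 mm (distance of lemon from where it was at the start of the episode above 0.025 m).
It fails at once if the espresso cup is moved by more than 25 mm (distance of espresso_cup from where it was at the start of the episode above 0.025 m).
It also fails if it takes over 58 s, if anything falls off the work surface, if the arm or the gripper's body presses on something with over 40 N, if the wrist force passes 120 N, or if a joint passes its speed limit or range.

## Working session

There is one attempt and no reset: what is moved stays moved. The work goes in short steps, Python scripts to look and compute and a shell command to move; the robot and the scene stay as the last step left them, time stands still between calls to the robot, and variables do not carry over. Pictures are saved under pics/ and viewed, at most 10 in all, crops included, and the job is handed in when it is done.

```bash
mkdir -p pics
cat > h.py <<'E'
import numpy as np, cv2
from workcell import ctrl
def ray(cam,px,z):
    p=ctrl.camera_params(cam);K=np.array(p["mtx"])
    d=np.linalg.inv(K)@np.array([px[0],px[1],1.])
    if "R" in p:
        R=np.array(p["R"]);t=np.array(p["t"]);o=-R.T@t;d=R.T@d
    else:
        from scipy.spatial.transform import Rotation as Ro
        ob=ctrl.get_obs();T=np.array(p["T_tool_cam"])
        Rt=Ro.from_euler('xyz',ob["tcp_rot"]).as_matrix() if np.size(ob["tcp_rot"])==3 else None
        o=Rt@T[:3,3]+np.array(ob["eef_pos"]);d=Rt@T[:3,:3]@d
    return o+d*(z-o[2])/d[2]
def proj(cam,X):
    p=ctrl.camera_params(cam);c=np.array(p["R"])@np.array(X)+np.array(p["t"]);u=np.array(p["mtx"])@c
    return u[:2]/u[2]
E
cat > a.py <<'E'
from h import *
o=ctrl.get_obs();print({k:np.round(v,3).tolist() for k,v in o.items()})
H=dict(fixed_rail=.024,end_rail=.024,clamp_knob_grip=.05,square_grip=.048,square_corner=.01,cup_center=.04,coasters=.02,green_bottle=.15,lemon=.026,espresso_cup=.025)
for c in["top","scene"]:
    cv2.imwrite(f"pics/{c}0.png",ctrl.camera(c))
    for n,z in H.items():
        for r in ctrl.recognise(n,c)[:1]:print(c,n,round(r["conf"],2),np.round(r["pixel"]),np.round(ray(c,r["pixel"],z),3))
E
python3 a.py
```

```text
{'clock': 0.0, 'joint_pos': [1.359, 0.322, -0.07, 1.452, 0.023, 1.371, -0.057], 'qvel': [0.001, -0.001, -0.0, -0.001, -0.0, -0.001, -0.001], 'joint_torque': [-0.0, -49.357, -0.382, -31.433, 0.013, 0.011, -0.0], 'eef_pos': [0.145, -0.633, 0.23], 'tcp_rot': [-3.14, 0.0, 0.226], 'ft_force': [0.362, 0.324, -0.451], 'moment': [0.001, -0.024, 0.002], 'grasp_force': 0.0, 'width': 0.086}
top fixed_rail 0.66 [339. 203.] [ 0.638 -0.049  0.024]
top end_rail 0.65 [289. 190.] [0.665 0.06  0.024]
top clamp_knob_grip 0.73 [357. 245.] [ 0.547 -0.086  0.05 ]
top square_grip 0.95 [291. 190.] [0.661 0.056 0.048]
top square_corner 0.72 [291. 189.] [0.669 0.055 0.01 ]
top cup_center 0.69 [314. 221.] [0.595 0.005 0.04 ]
top coasters 0.67 [266. 285.] [0.457 0.106 0.02 ]
top green_bottle 0.72 [263. 132.] [0.762 0.115 0.15 ]
top lemon 0.94 [266. 132.] [0.791 0.112 0.026]
top espresso_cup 0.83 [200. 270.] [0.486 0.249 0.025]
scene fixed_rail 0.6 [324. 266.] [ 0.63  -0.054  0.024]
scene end_rail 0.79 [268. 278.] [ 0.525 -0.015  0.024]
scene clamp_knob_grip 0.93 [301. 288.] [ 0.533 -0.097  0.05 ]
scene square_grip 0.64 [306. 233.] [0.653 0.026 0.048]
scene square_corner 0.64 [310. 235.] [0.695 0.058 0.01 ]
scene cup_center 0.7 [286. 251.] [0.591 0.013 0.04 ]
scene coasters 0.55 [199. 265.] [0.447 0.105 0.02 ]
scene green_bottle 0.64 [308. 237.] [ 0.543 -0.099  0.15 ]
scene lemon 0.62 [320. 206.] [0.782 0.118 0.026]
scene espresso_cup 0.93 [185. 221.] [0.5   0.264 0.025]
```

```bash
python3 -c "
import cv2
a=cv2.imread('pics/top0.png')[100:330,160:420];cv2.imwrite('pics/t1.png',cv2.resize(a,None,fx=2.6,fy=2.6,interpolation=2))
a=cv2.imread('pics/scene0.png')[130:350,130:430];cv2.imwrite('pics/s1.png',cv2.resize(a,None,fx=2.6,fy=2.6,interpolation=2))"
```

```text
(no output)
```

View pics/t1.png

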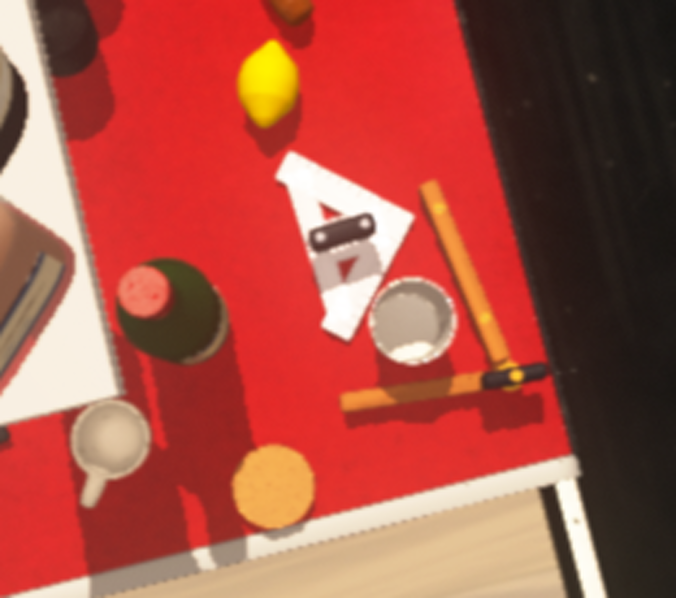

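View pics/s1.png

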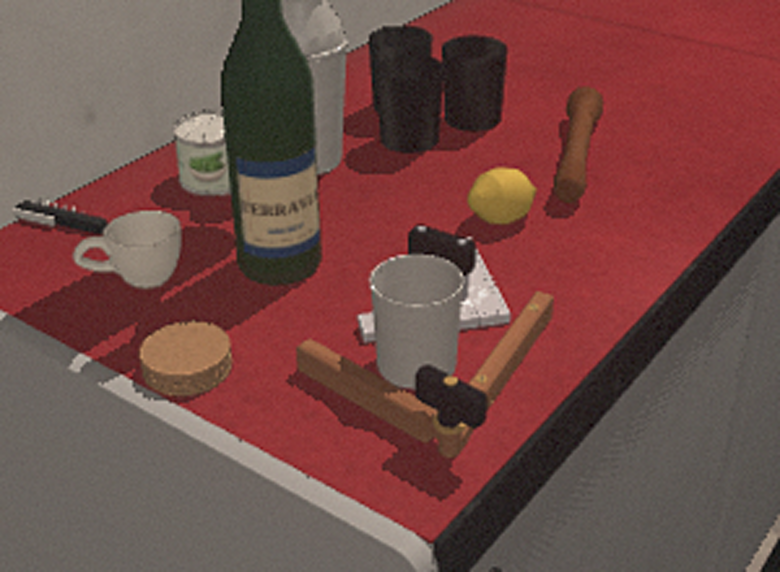

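The top crop shows the corner at about crop (505,372) and the fixed rail running up to (430,185). The end rail runs to (345,402), the cup is at (412,320), and the square's right angle is at (410,215). The coasters (273,487) are near the bottle.

The scene crop confirms the stacking and heights, so next I take geometry from the colour masks.

```bash
cat > b.py <<'E'
from h import *
im=cv2.imread('pics/top0.png');hsv=cv2.cvtColor(im,cv2.COLOR_BGR2HSV)
w=lambda p,z:np.round(ray("top",p,z),4)[:2]
c=lambda x,y:(x/2.6+160,y/2.6+100)
for n,p,z in [("fixA",(505,360),.024),("fixB",(430,185),.024),("endB",(345,402),.024),("sqA",(285,157),.01),("sqB",(412,215),.01),("sqC",(336,338),.01),("grip",(342,232),.062),("knob",(515,375),.061),("kA",(484,380),.061),("kB",(547,370),.061),("cuprim",(413,320),.08),("coast",(274,487),.02),("bottlecap",(144,292),.312),("espresso",(112,438),.05),("lemon",(268,84),.026)]:
    print(n,w(c(*p),z))
m=cv2.inRange(hsv,(8,120,90),(24,255,255));m[:, :285]=0;m[:165]=0;m[260:]=0;m[:,385:]=0
k,l,s,_=cv2.connectedComponentsWithStats(m)
for i in range(1,k):
    if s[i,4]>60:
        ys,xs=np.where(l==i);P=np.array([w((x,y),.024) for x,y in zip(xs,ys)])
        v=cv2.fitLine(P.astype(np.float32),cv2.DIST_HUBER,0,.01,.01).ravel();print(s[i],v,np.degrees(np.arctan2(v[1],v[0])))
        t=(P-v[2:])@v[:2];n=(P-v[2:])@[-v[1],v[0]];print(t.min(),t.max(),np.percentile(n,[3,97]))
p=ctrl.camera_params("top");print("campos",-np.array(p["R"]).T@p["t"]);print(np.array(ctrl.camera_params("wrist")["T_tool_cam"]).round(3))
E
python3 b.py
```

```text
fixA [ 0.5611 -0.0835]
fixB [ 0.7076 -0.0192]
endB [0.5237 0.0495]
sqA [0.7316 0.1041]
sqB [ 0.6837 -0.0053]
sqC [0.5775 0.0577]
grip [0.6612 0.0553]
knob [ 0.5478 -0.0865]
kA [ 0.5433 -0.0615]
kB [ 0.5523 -0.1123]
cuprim [ 0.5894 -0.0021]
coast [0.4524 0.1071]
bottlecap [0.5886 0.1847]
espresso [0.4909 0.2384]
lemon [0.791  0.1195]
[322 169  40  82 667] [ 0.9132314   0.40744132  0.62349504 -0.05321589] 24.044205
-0.09423727026143443 0.09501795975408185 [-0.0081619   0.00842385]
[291 243  55  15 381] [ 0.17303655 -0.98491544  0.53392255 -0.00554541] -80.035576
-0.060066055190906534 0.060018091895833 [-0.00698472  0.00693233]
campos [0.51679318 0.07952965 1.18702221]
[[ 0.001 -0.945 -0.327  0.085]
 [ 1.     0.001  0.001  0.   ]
 [-0.001 -0.327  0.945 -0.142]
 [ 0.     0.     0.     1.   ]]
```

```bash
python3 -m handwheel '[[1,[574,-517,0],[0,0,-56]],[1,[574,-517,0],[0,0,-56]],[1,[574,-517,0],[0,0,-56]],[1,[574,-517,0],[0,0,-56]],[1,[574,-517,0],[0,0,-56]],[1,[574,-517,0],[0,0,-56]],[1,[574,-517,0],[0,0,-56]],[1,[574,-517,0],[0,0,-56]],[1,[574,-517,0],[0,0,-56]],[1,[574,-517,0],[0,0,-56]]]'
cat > d.py <<'E'
# usage: d.py x y z yaw_deg -> tool-frame shift (mm) and z-turn to reach it upright
from h import *;import sys
from scipy.spatial.transform import Rotation as Ro
o=ctrl.get_obs();R=Ro.from_euler('xyz',o["tcp_rot"]);g=[float(a) for a in sys.argv[1:]]
T=Ro.from_euler('xyz',[np.pi,0,np.radians(g[3])])
print(o["clock"],np.round(o["eef_pos"],4),np.degrees(o["tcp_rot"]).round(1),"j",np.round(o["joint_pos"],2),"w",round(o["width"],4))
print("shift",(R.inv().apply(np.array(g[:3])-o["eef_pos"])*1e3).round(1),"turn",np.degrees((R.inv()*T).as_rotvec()).round(1))
E
python3 d.py .5894 -.0021 .2 69
```

```text
clock: 2.1
eef_pos: [0.4336, -0.2225, 0.2318]
tcp_rot: [3.14, 0.001, 1.203]
ft_force: [0.6, -0.8, -0.0]
width: 0.0854
grasp_force: 0.0
2.1 [ 0.4336 -0.2225  0.2318] [1.799e+02 1.000e-01 6.890e+01] j [ 0.97 -0.01 -0.54  1.82 -0.    1.32  0.06] w 0.0854
shift [261.7  66.1  31.6] turn [ 0.1  0.1 -0.1]
```

```bash
python3 -m handwheel '[[1,[262,66,10],[0,0,0]],[1,[262,66,10],[0,0,0]],[1,[262,66,10],[0,0,0]],[1,[262,66,10],[0,0,0]],[1,[262,66,10],[0,0,0]],[1,[262,66,10],[0,0,0]],[1,[262,66,10],[0,0,0]],[1,[262,66,10],[0,0,0]]]'
python3 - <<'E'
from h import *
cv2.imwrite("pics/w1.png",ctrl.camera("wrist"))
for n,z in dict(cup_center=.04,square_grip=.048,clamp_knob_grip=.05,fixed_rail=.024,end_rail=.024).items():
    for r in ctrl.recognise(n,"wrist")[:1]:print(n,round(r["conf"],2),np.round(r["pixel"]),np.round(ray("wrist",r["pixel"],z),4))
E
python3 d.py .5894 -.0021 .042 69
```

```text
clock: 2.9
eef_pos: [0.5882, -0.0036, 0.221]
tcp_rot: [-3.141, 0.001, 1.204]
ft_force: [-0.5, -0.7, -0.2]
width: 0.0856
grasp_force: 0.0
cup_center 0.83 [280. 182.] [ 0.5853 -0.0075  0.04  ]
square_grip 0.98 [346.  83.] [0.6656 0.0516 0.048 ]
clamp_knob_grip 0.55 [275. 274.] [ 0.5493 -0.0876  0.05  ]
fixed_rail 0.87 [350. 195.] [ 0.6418 -0.0477  0.024 ]
end_rail 0.75 [230. 186.] [0.5381 0.0019 0.024 ]
3.2 [ 0.5881 -0.0049  0.2215] [180.    0.   68.8] j [ 0.6   0.27 -0.76  1.6   0.19  1.34 -0.55] w 0.0855
shift [3.200e+00 1.000e-01 1.795e+02] turn [ 0.   0.  -0.2]
```

View pics/w1.png

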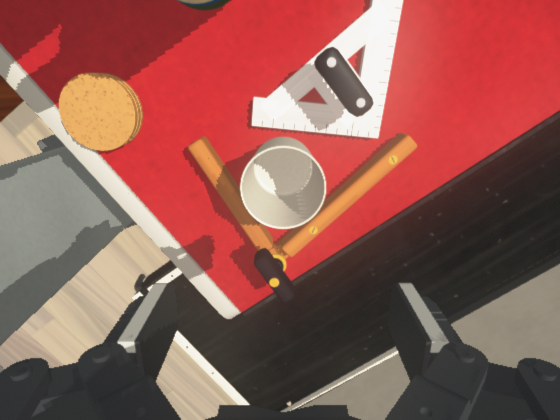

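The wrist view shows the cup rim centred near (283,187), the coasters at (97,111), and the square's right angle at (380,138) with its tips near (252,130) and (403,0). The knob's top is at (277,276).

Run:
```python
from h import *
for n,p,z in [("rim",(283.5,187),.08),("coast",(98,111),.02),("sqB",(379.5,138),.005),("sqBtop",(379.5,137),.01),("grip",(344,81),.062),("gA",(332,62),.062),("gB",(360,103),.062),("fixend",(413,141),.024),("endend",(196,143),.024),("knob",(272,274),.061),("kA",(263,251),.061),("kB",(287,298),.061)]:
    print(n,ray("wrist",p,z).round(4)[:2])
```

```text
rim [ 0.5908 -0.0022]
coast [0.4557 0.1074]
sqB [ 0.6865 -0.01  ]
sqBtop [ 0.6858 -0.0079]
grip [0.6626 0.0549]
gA [0.6584 0.0711]
gB [0.6692 0.035 ]
fixend [ 0.7106 -0.0191]
endend [0.5261 0.0503]
knob [ 0.5494 -0.0806]
kA [ 0.5505 -0.0561]
kB [ 0.5532 -0.1093]
```

```bash
python3 -m handwheel '[[1,[4,2,60],[0,0,0]],[1,[4,2,120],[0,0,0]],[1,[4,2,160],[0,0,0]],[1,[4,2,185],[0,0,0]],[1,[4,2,185],[0,0,0]],[0,[4,2,185],[0,0,0]],[0,[4,2,185],[0,0,0]],[0,[4,2,185],[0,0,0]],[0,[4,2,185],[0,0,0]],[0,[4,2,185],[0,0,0]]]'; python3 d.py .4545 .107 .12 69
```

```text
clock: 4.2
eef_pos: [0.5935, -0.0004, 0.0385]
tcp_rot: [3.138, -0.001, 1.203]
ft_force: [-0.1, -0.2, 7.3]
width: 0.0657
grasp_force: 67.0
4.2 [ 5.935e-01 -4.000e-04  3.850e-02] [179.8  -0.   68.9] j [ 0.53  0.46 -0.69  1.78  0.34  1.02 -0.67] w 0.0657
shift [  50.4 -168.   -82.1] turn [ 0.2 -0.  -0.1]
```

```bash
python3 -m handwheel '[[0,[0,0,-40],[0,0,0]],[0,[0,0,-65],[0,0,0]],[0,[20,-45,-65],[0,0,0]],[0,[35,-90,-65],[0,0,0]],[0,[50,-130,-65],[0,0,0]],[0,[52,-168,-65],[0,0,0]],[0,[52,-168,-65],[0,0,0]],[0,[52,-168,-65],[0,0,0]],[0,[52,-168,-45],[0,0,0]],[0,[52,-168,-40],[0,0,0]]]'; python3 d.py .455 .108 .0595 69;python3 - <<'E'
from h import *
cv2.imwrite("pics/w2.png",ctrl.camera("wrist"))
E
```

```text
clock: 5.2
eef_pos: [0.4537, 0.1074, 0.0753]
tcp_rot: [-3.14, 0.001, 1.202]
ft_force: [-0.9, 0.1, -0.7]
width: 0.0659
grasp_force: 67.5
5.2 [0.4537 0.1074 0.0753] [-179.9    0.    68.8] j [ 0.53  0.15 -0.85  2.05  0.13  1.   -0.76] w 0.0659
shift [ 1.   1.  15.8] turn [-0.1  0.  -0.2]
```

View pics/w2.png

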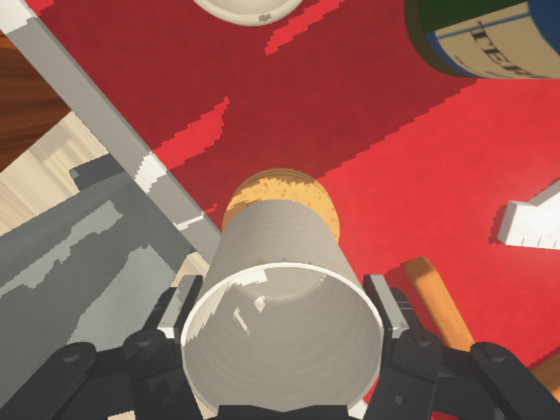

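The cup is held centrally and upright over the coasters: the disc spans columns 222–340 and the cup is centred at about 283.

```bash
python3 -m handwheel '[[0,[1,1,10],[0,0,0]],[0,[1,1,16],[0,0,0]],[0,[1,1,17],[0,0,0]],[1,[1,1,17],[0,0,0]],[1,[1,1,17],[0,0,0]],[1,[1,1,17],[0,0,0]],[1,[1,1,0],[0,0,0]],[1,[1,1,-40],[0,0,0]],[1,[1,1,-80],[0,0,0]],[1,[1,1,-110],[0,0,0]]]'; python3 d.py .662 .055 .17 108;python3 - <<'E'
from h import *
cv2.imwrite("pics/w3.png",ctrl.camera("wrist"))
for n,z in dict(cup_center=.06,coasters=.02).items():
  for c in("wrist","top"):
    if c=="top": cv2.imwrite("pics/top3.png",ctrl.camera(c))
    for r in ctrl.recognise(n,c)[:1]:print(n,c,round(r["conf"],2),np.round(r["pixel"]),np.round(ray(c,r["pixel"],z),4))
E
```

```text
clock: 6.25
eef_pos: [0.4555, 0.1095, 0.1889]
tcp_rot: [3.139, -0.001, 1.204]
ft_force: [1.5, -0.7, 0.4]
width: 0.0854
grasp_force: 0.0
6.25 [0.4555 0.1095 0.1889] [179.8  -0.   69. ] j [ 0.59 -0.02 -0.86  1.92 -0.01  1.23 -0.64] w 0.0854
shift [ 23.2 212.2  19.5] turn [  0.2   0.  -39. ]
cup_center wrist 0.87 [276. 211.] [0.4501 0.0994 0.06  ]
cup_center top 0.37 [264. 128.] [0.792  0.1159 0.06  ]
coasters wrist 0.9 [286. 152.] [0.4677 0.1321 0.02  ]
coasters top 0.48 [314. 250.] [0.5357 0.0029 0.02  ]
```

View pics/w3.png

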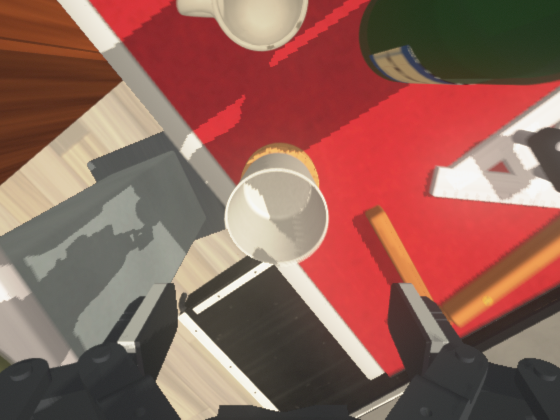

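The cup stands on the coasters, with its rim at about (276,214) and the coaster's far edge at (283,144). I'll check that offset numerically and move above the square.

```bash
python3 - <<'E'
from h import *
print("rim",ray("wrist",(276.5,214),.1).round(4),"coaster far edge",ray("wrist",(283,144),.02).round(4))
E
python3 -m handwheel '[[1,[23,212,-10],[0,0,-39]],[1,[23,212,-10],[0,0,-39]],[1,[23,212,-10],[0,0,-39]],[1,[23,212,0],[0,0,-39]],[1,[23,212,0],[0,0,-39]],[1,[23,212,0],[0,0,-39]],[1,[23,212,0],[0,0,-39]]]'; python3 d.py .662 .055 .042 108;python3 - <<'E'
from h import *
cv2.imwrite("pics/w4.png",ctrl.camera("wrist"))
for r in ctrl.recognise("square_grip","wrist")[:1]:print(round(r["conf"],2),np.round(r["pixel"]),np.round(ray("wrist",r["pixel"],.048),4))
E
```

```text
rim [0.4513 0.1114 0.1   ] coaster far edge [0.4667 0.1398 0.02  ]
clock: 7.3
eef_pos: [0.6598, 0.0554, 0.1847]
tcp_rot: [-3.139, -0.002, 1.883]
ft_force: [-0.0, 1.1, -0.0]
width: 0.0853
grasp_force: 0.0
7.3 [0.6598 0.0554 0.1847] [-1.798e+02 -1.000e-01  1.079e+02] j [ 0.49  0.51 -0.85  1.45  0.38  1.36 -0.07] w 0.0853
shift [ -1.3   2.4 142.7] turn [-0.2 -0.1 -0.1]
0.59 [287. 177.] [0.6592 0.068  0.048 ]
```

View pics/w4.png

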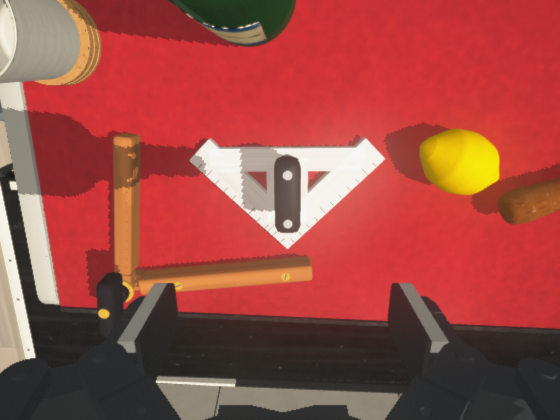

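The grip bar is vertical in view, from (287,155) to (287,233), and the corner is at (288,248), so my yaw of about 108° is aligned. The bystanders are clear.

Run:
```python
from h import *
W=lambda p,z:ray("wrist",p,z)[:2].round(4)
a,b=W((287.5,156),.062),W((286.5,232),.062);print(a,b,(a+b)/2,np.degrees(np.arctan2(*(a-b)[::-1])))
B=W((288,247),.005);L=W((191,159),.01);R=W((384,158),.01);print(B,L,R,np.degrees(np.arctan2(*(L-R)[::-1]))-135)
im=cv2.imread("pics/w4.png");hsv=cv2.cvtColor(im,cv2.COLOR_BGR2HSV)
m=cv2.inRange(hsv,(8,90,90),(24,255,255))
for z0,(x0,x1,y0,y1) in dict(fix=(150,312,255,300),end=(112,142,135,275)).items():
    q=np.zeros_like(m);q[y0:y1,x0:x1]=m[y0:y1,x0:x1];ys,xs=np.where(q);P=np.array([W((x,y),.024) for x,y in zip(xs,ys)]).astype(np.float32)
    v=cv2.fitLine(P,cv2.DIST_HUBER,0,.01,.01).ravel();t=(P-v[2:])@v[:2];print(z0,v,np.degrees(np.arctan2(v[1],v[0])),v[2:]+v[:2]*t.max(),v[2:]+v[:2]*t.min())
```

```text
[0.6536 0.0866] [0.6715 0.03  ] [0.66255 0.0583 ] 107.54978877281836
[ 0.6858 -0.0069] [0.579  0.0487] [0.7373 0.1012] -296.651961659549Traceback (most recent call last):
  File "<stdin>", line 8, in <module>
  File "<stdin>", line 2, in <lambda>
  File "h.py", line 10, in ray
    ob=ctrl.get_obs();T=np.array(p["T_tool_cam"])
ValueError: time passes only in moves, steps and waits
```

```bash
python3 -m handwheel '[[1,[0,4,50],[0,0,0]],[1,[0,4,100],[0,0,0]],[1,[0,4,140],[0,0,0]],[1,[0,4,154],[0,0,0]],[1,[0,4,154],[0,0,0]],[0,[0,4,154],[0,0,0]],[0,[0,4,154],[0,0,0]],[0,[0,4,154],[0,0,0]],[0,[0,4,154],[0,0,0]],[0,[0,4,154],[0,0,0]]]'; python3 d.py .58 -.003 .04 69
```

```text
clock: 8.4
eef_pos: [0.6655, 0.0556, 0.0335]
tcp_rot: [3.14, 0.001, 1.884]
ft_force: [1.4, -0.3, 0.5]
width: 0.0188
grasp_force: 60.0
8.4 [0.6655 0.0556 0.0335] [179.9   0.  107.9] j [ 0.45  0.65 -0.78  1.58  0.49  1.12 -0.14] w 0.0188
shift [-29.4 -99.4  -6.6] turn [ 0.1  0.  38.9]
```

```bash
python3 -m handwheel '[[0,[0,0,-40],[0,0,0]],[0,[-10,-10,-40],[0,0,8]],[0,[-29,-40,-40],[0,0,16]],[0,[-29,-64,-40],[0,0,24]],[0,[-29,-64,-40],[0,0,32]],[0,[-29,-64,-40],[0,0,39]],[0,[-29,-64,-40],[0,0,39]],[0,[-29,-64,-20],[0,0,39]],[0,[-29,-64,-8],[0,0,39]],[0,[-29,-64,-8],[0,0,39]]]'; python3 d.py .6136 .0083 .0335 69
python3 - <<'E'
from h import *
cv2.imwrite("pics/w5.png",ctrl.camera("wrist"))
E
```

```text
clock: 9.4
eef_pos: [0.6108, 0.0081, 0.0377]
tcp_rot: [-3.137, 0.002, 1.205]
ft_force: [-0.6, 0.4, -3.9]
width: 0.019
grasp_force: 60.0
9.4 [0.6108 0.0081 0.0377] [-1.797e+02  1.000e-01  6.900e+01] j [ 0.49  0.5  -0.68  1.73  0.36  1.05 -0.68] w 0.019
shift [1.2 2.6 4.2] turn [-0.3  0.1  0. ]
```

View pics/w5.png

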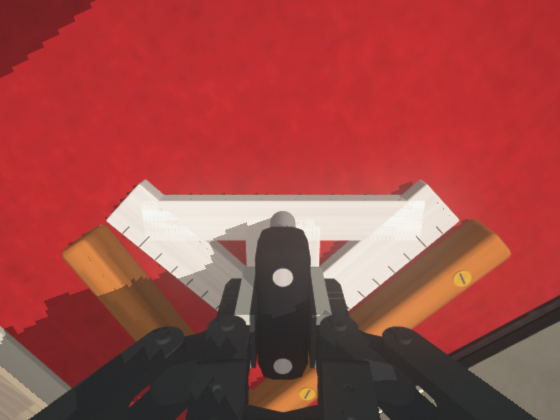

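The wrist view shows the square held in front of the corner. Its right leg lies parallel to and near the fixed rail, and its left leg is clear of the end rail, whose tip is at (85,245).

```bash
python3 -m handwheel '[[0,[1,1,4],[0,0,0]],[0,[-2,4,4],[0,0,0]],[0,[-4,6,4],[0,0,0]],[0,[-11,-1,4],[0,0,0]],[0,[-18,-8,4],[0,0,0]],[0,[-22,-12,4],[0,0,0]],[0,[-22,-12,4],[0,0,0]]]'; python3 d.py .5749 -.0155 .0335 69
```

```text
clock: 10.15
eef_pos: [0.5929, -0.0087, 0.0365]
tcp_rot: [3.141, 0.001, 1.203]
ft_force: [0.0, 0.6, -2.8]
width: 0.0188
grasp_force: 60.2
10.15 [ 0.5929 -0.0087  0.0365] [1.80e+02 1.00e-01 6.89e+01] j [ 0.54  0.46 -0.69  1.78  0.34  1.02 -0.65] w 0.0188
shift [-12.8 -14.3   3. ] turn [ 0.   0.1 -0.1]
```

```bash
python3 -m handwheel '[[0,[0,0,3],[0,0,0]],[0,[-2,2,3],[0,0,0]],[0,[-5,-1,3],[0,0,0]],[0,[-8,-4,3],[0,0,0]],[0,[-10,-6,3],[0,0,0]],[0,[-10,-6,3],[0,0,0]]]'; python3 d.py .5749 -.0155 .0335 69
```

```text
clock: 10.75
eef_pos: [0.5859, -0.012, 0.0339]
tcp_rot: [3.14, -0.005, 1.204]
ft_force: [2.3, 5.5, -1.2]
width: 0.0192
grasp_force: 60.4
10.75 [ 0.5859 -0.012   0.0339] [179.9  -0.3  69. ] j [ 0.55  0.45 -0.69  1.8   0.33  1.   -0.64] w 0.0192
shift [-7.2 -9.   0.4] turn [ 0.1 -0.3  0. ]
```

```bash
cat > f.py <<'E'
from h import *
o=ctrl.get_obs();d=np.array([.9135,.4067]);n=np.array([-.4067,.9135]);F=np.array(o["ft_force"]);r=np.array(o["eef_pos"])[:2]-[.5516,-.0762]
print("F d,n,z",(F[:2]@d).round(1),(F[:2]@n).round(1),F[2].round(1),"tcp d,n mm",(1e3*r@d).round(1),(1e3*r@n).round(1),"z",round(o["eef_pos"][2]*1e3,1),"yaw",np.degrees(o["tcp_rot"]).round(2),"M",np.round(o["moment"],2))
E
python3 -m handwheel '[[0,[-3,-3,0],[0,0,0]],[0,[-6,-6,0],[0,0,0]],[0,[-8,-8,0],[0,0,0]],[0,[-8,-8,0],[0,0,0]]]'; python3 f.py
```

```text
clock: 11.15
eef_pos: [0.5756, -0.0165, 0.0339]
tcp_rot: [3.14, -0.005, 1.205]
ft_force: [1.2, 5.8, -0.1]
width: 0.0194
grasp_force: 60.4
F d,n,z 3.4 4.8 -0.1 tcp d,n mm 46.2 44.8 z 33.9 yaw [179.92  -0.28  69.02] M [ 1.46 -0.35 -0.25]
```

```bash
python3 -m handwheel '[[0,[-1,-1,0],[0,0,0]],[0,[-1.5,-1.5,0],[0,0,0]],[0,[-1.5,-1.5,0],[0,0,0]]]'; python3 f.py; python3 -m handwheel '[[0,[-0.7,-0.7,0],[0,0,0]],[0,[-1.4,-1.4,0],[0,0,0]],[0,[-1.4,-1.4,0],[0,0,0]]]'; python3 f.py
```

```text
clock: 11.45
eef_pos: [0.5745, -0.0169, 0.034]
tcp_rot: [3.139, -0.006, 1.205]
ft_force: [4.1, 6.0, -3.2]
width: 0.0195
grasp_force: 60.2
F d,n,z 6.2 3.8 -3.2 tcp d,n mm 45.1 44.8 z 34.0 yaw [179.84  -0.35  69.05] M [ 1.57 -0.84 -0.17]
clock: 11.75
eef_pos: [0.5741, -0.017, 0.0344]
tcp_rot: [3.136, -0.008, 1.206]
ft_force: [6.6, 8.0, -5.3]
width: 0.0187
grasp_force: 59.9
F d,n,z 9.3 4.6 -5.3 tcp d,n mm 44.7 44.9 z 34.4 yaw [179.69  -0.47  69.1 ] M [ 1.88 -1.59  0.02]
```

```bash
python3 -m handwheel '[[0,[-1,0.5,1],[0,0,0]],[0,[-2,0.5,1],[0,0,0]],[0,[-2,0.5,1],[0,0,0]],[0,[-2,0.5,1],[0,0,0]],[0,[-2,0.5,1],[0,0,0]]]'; python3 f.py
python3 - <<'E'
from h import *
w=ctrl.camera("wrist");t=ctrl.camera("top")
t=cv2.resize(t[150:270,270:400],None,fx=3.5,fy=3.5,interpolation=2)
cv2.imwrite("pics/c6.png",np.hstack([cv2.resize(w,(440,420))[:,90:430],t[:420]])[:, :800])
E
```

```text
clock: 12.25
eef_pos: [0.5742, -0.017, 0.0342]
tcp_rot: [3.136, -0.01, 1.207]
ft_force: [5.0, 11.0, 0.9]
width: 0.019
grasp_force: 60.7
F d,n,z 9.1 8.0 0.9 tcp d,n mm 44.7 44.9 z 34.2 yaw [179.7   -0.58  69.16] M [ 2.45 -1.13 -0.14]
```

View pics/c6.png

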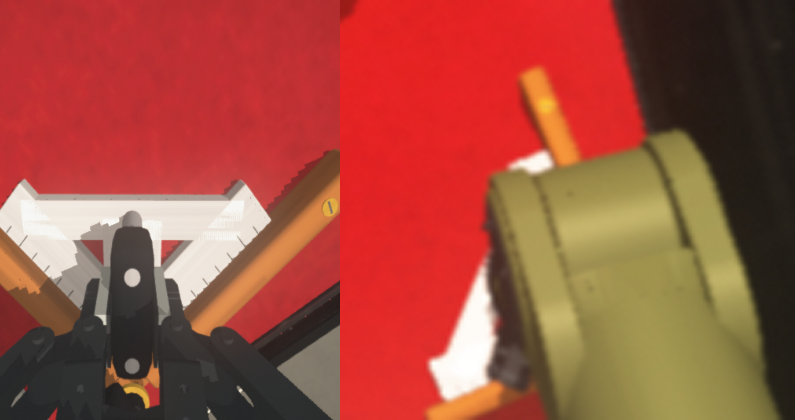

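Both edges look flush along both rails, and the contact forces are about 9 N and 8 N. I'll ease off, release and lift toward a view of the corner and knob.

```bash
python3 -m handwheel '[[0,[1,0,0],[0,0,0]],[0,[1,0,0],[0,0,0]],[0.6,[1,0,0],[0,0,0]],[0.6,[1,0,0],[0,0,0]],[0.6,[1,0,0],[0,0,0]],[0.6,[0,0,-40],[0,0,0]],[0.6,[0,0,-90],[0,0,0]],[0.6,[-20,0,-130],[0,0,0]],[0.6,[-60,-8,-130],[0,0,0]],[0.6,[-60,-8,-130],[0,0,0]]]'; python3 d.py .5478 -.0868 .17 69
python3 - <<'E'
from h import *
w=ctrl.camera("wrist");cv2.imwrite("pics/w7.png",w)
for n,z in dict(clamp_knob_grip=.055).items():
    for r in ctrl.recognise(n,"wrist")[:2]:print(n,round(r["conf"],2),np.round(r["pixel"]),np.round(ray("wrist",r["pixel"],z),4))
E
```

```text
clock: 13.35
eef_pos: [0.5395, -0.0836, 0.1633]
tcp_rot: [3.14, 0.005, 1.195]
ft_force: [-0.3, -1.4, -0.3]
width: 0.0515
grasp_force: 0.0
13.35 [ 0.5395 -0.0836  0.1633] [179.9   0.3  68.5] j [ 0.76  0.21 -0.73  1.78  0.16  1.21 -0.39] w 0.0515
shift [ 0.   8.9 -6.7] turn [ 0.1  0.3 -0.5]
clamp_knob_grip 0.82 [295. 201.] [ 0.5501 -0.0794  0.055 ]
clamp_knob_grip 0.37 [294.  83.] [ 0.5776 -0.0055  0.055 ]
```

View pics/w7.png

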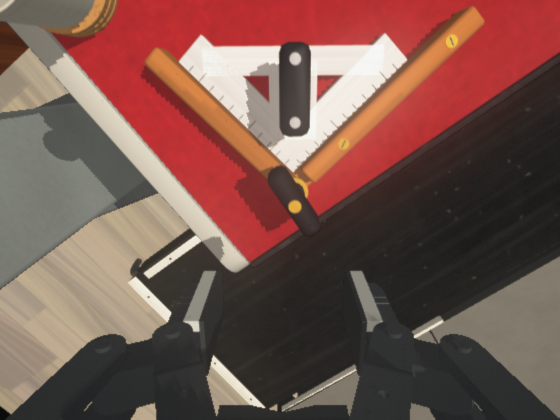

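Both edges are flush. The knob bar runs from (281,174) to (310,228), with its centre at about (294,206).

```bash
sed -i 's/ob=ctrl.get_obs();/ob=O or O.update(ctrl.get_obs()) or O;/; 2a O={}' h.py
python3 - <<'E'
from h import *
W=lambda p,z:ray("wrist",p,z)[:2]
ang=lambda v:np.degrees(np.arctan2(v[1],v[0])).round(2)
a,b=W((279,172),.061),W((312,230),.061);print("knob",a.round(4),b.round(4),((a+b)/2).round(4),W((294.5,207),.061).round(4),ang(a-b))
im=cv2.imread("pics/w7.png");m=cv2.inRange(cv2.cvtColor(im,cv2.COLOR_BGR2HSV),(8,90,60),(24,255,255))
for n,poly in dict(fix=[(318,195),(490,35),(465,0),(300,165)],end=[(142,45),(165,35),(275,160),(262,180)]).items():
    q=np.zeros_like(m);cv2.fillPoly(q,[np.array(poly)],255);ys,xs=np.where(q&m)
    P=np.array([W((x,y),.024) for x,y in zip(xs,ys)]).astype(np.float32)
    v=cv2.fitLine(P,cv2.DIST_HUBER,0,.001,.001).ravel();print(n,len(P),ang(v[:2]),v[2:])
g1,g2=W((295.5,59),.062),W((294,124),.062);print("grip",((g1+g2)/2).round(4),ang(g1-g2))
E
python3 d.py .5478 -.0868 .04 98
```

```text
knob [ 0.5481 -0.0543] [ 0.5545 -0.1018] [ 0.5513 -0.0781] [ 0.549  -0.0813] 97.7
13.45 [ 0.5405 -0.0786  0.1622] [-1.80e+02  1.00e-01  6.87e+01] j [ 0.75  0.21 -0.74  1.78  0.15  1.21 -0.4 ] w 0.0513
shift [ -4.8   9.8 122.2] turn [ -0.    0.1 -29.3]Traceback (most recent call last):
  File "<stdin>", line 8, in <module>
  File "<stdin>", line 2, in <lambda>
  File "h.py", line 5, in ray
    p=ctrl.camera_params(cam);K=np.array(p["mtx"])
ValueError: time passes only in moves, steps and waits
```

```bash
sed -i 's/p=ctrl.camera_params(cam);K/p=O.setdefault(cam,None) or O.update({cam:ctrl.camera_params(cam)}) or O[cam];K/; s/ob=O or O.update(ctrl.get_obs()) or O;/ob=B or B.update(ctrl.get_obs()) or B;/; s/^O={}/O={};B={}/' h.py
python3 -m handwheel '[[0.8,[-4,5,40],[0,0,-8]],[0.8,[-4,8,40],[0,0,-16]],[0.8,[-4,9,40],[0,0,-24]],[0.8,[-4,9,40],[0,0,-29]],[0.8,[-4,9,40],[0,0,-29]],[0.8,[-4,9,40],[0,0,-29]],[0.8,[-4,9,40],[0,0,-29]]]'
cat > k.py <<'E'
from h import *
W=lambda p,z:ray("wrist",p,z)[:2]
W((0,0),0)
w=ctrl.camera("wrist");cv2.imwrite("pics/w8.png",w)
for r in ctrl.recognise("clamp_knob_grip","wrist")[:2]:print(round(r["conf"],2),np.round(r["pixel"]),W(r["pixel"],.058).round(4))
g=cv2.cvtColor(w,cv2.COLOR_BGR2HSV);m=cv2.inRange(g,(15,120,110),(32,255,255))
k,l,s,c=cv2.connectedComponentsWithStats(m)
for i in range(1,k):
    if s[i,4]>25:print("gold/wood",s[i],c[i].round(1),W(c[i],.061).round(4))
E
python3 k.py;python3 d.py .5478 -.0868 .04 98
```

```text
clock: 14.15
eef_pos: [0.5482, -0.0831, 0.1221]
tcp_rot: [-3.141, -0.0, 1.708]
ft_force: [0.1, -0.2, 0.0]
width: 0.0684
grasp_force: 0.0
0.55 [283. 226.] [ 0.5485 -0.0814]
gold/wood [501 149  15  14 142] [508.  155.4] [ 0.6653 -0.022 ]
gold/wood [351 189  13  13 121] [357. 195.] [ 0.5876 -0.0559]
gold/wood [292 203   6  24  93] [294.5 213.7] [ 0.554 -0.072]
gold/wood [265 209   3  15  26] [265.9 216.3] [ 0.5377 -0.0759]
gold/wood [274 229  15  15 178] [281.1 236.1] [ 0.5482 -0.087 ]
14.25 [ 0.5482 -0.0833  0.1222] [-180.     0.    97.9] j [ 0.79  0.29 -0.79  1.8   0.23  1.14  0.06] w 0.0684
shift [-3.4 -0.8 82.2] turn [-0.   0.  -0.1]
```

```bash
python3 -m handwheel '[[0.5,[-3.5,-1,0],[0,0,0]],[0.5,[-3.5,-1,30],[0,0,0]],[0.5,[-3.5,-1,65],[0,0,0]],[0.5,[-3.5,-1,89],[0,0,0]],[0.5,[-3.5,-1,89],[0,0,0]],[0,[-3.5,-1,89],[0,0,0]],[0,[-3.5,-1,89],[0,0,0]],[0,[-3.5,-1,89],[0,0,0]],[0,[-3.5,-1,89],[0,0,0]]]'; python3 d.py .5478 -.0868 .033 30
```

```text
clock: 15.15
eef_pos: [0.5478, -0.0873, 0.035]
tcp_rot: [3.141, 0.001, 1.709]
ft_force: [-4.1, 0.5, 6.0]
width: 0.0139
grasp_force: 59.2
15.15 [ 0.5478 -0.0873  0.035 ] [1.80e+02 1.00e-01 9.79e+01] j [ 0.75  0.4  -0.75  1.87  0.33  0.99 -0.  ] w 0.0139
shift [0.5 0.  2. ] turn [ 0.1  0.1 67.9]
```

```bash
python3 -m handwheel '[[0,[0,0,0],[0,0,8]],[0,[0,0,0],[0,0,16]],[0,[0,0,0],[0,0,24]],[0,[0,0,0],[0,0,32]],[0,[0,0,0],[0,0,40]],[0,[0,0,0],[0,0,48]],[0,[0,0,0],[0,0,56]],[0,[0,0,0],[0,0,62]],[0,[0,0,0],[0,0,66]],[0,[0,0,0],[0,0,66]]]'; python3 f.py
```

```text
clock: 16.15
eef_pos: [0.5471, -0.0871, 0.0349]
tcp_rot: [3.141, 0.002, 0.559]
ft_force: [-6.9, 0.4, 8.3]
width: 0.0138
grasp_force: 66.4
F d,n,z -6.1 3.2 8.3 tcp d,n mm -8.5 -8.1 z 34.9 yaw [1.7995e+02 1.1000e-01 3.2010e+01] M [0.11 1.43 0.67]
```

```bash
python3 -m handwheel '[[0,[0,0,0],[0,0,1]],[0,[0,0,0],[0,0,1]],[0,[0,0,0],[0,0,-1]],[0.5,[0,0,0],[0,0,-1]],[0.5,[0,0,0],[0,0,-1]],[0.5,[0,0,0],[0,0,-1]],[0.5,[0,0,-40],[0,0,-1]],[0.5,[0,0,-90],[0,0,-1]],[0.5,[0,0,-130],[0,0,-1]],[0.5,[0,0,-130],[0,0,-1]]]'; python3 -m handwheel '[[0.8,[0,0,0],[0,0,-8]],[0.8,[0,0,0],[0,0,-16]],[0.8,[0,0,0],[0,0,-24]],[0.8,[0,0,0],[0,0,-32]],[0.8,[0,0,0],[0,0,-37]],[0.8,[0,0,0],[0,0,-37]],[0.8,[0,0,0],[0,0,-37]]]' | tail -1;  python3 - <<'E'
from h import *
W=lambda p,z:ray("wrist",p,z)[:2]
W((0,0),0)
im=ctrl.camera("wrist");cv2.imwrite("pics/w9.png",im)
E
```

```text
clock: 17.15
eef_pos: [0.5521, -0.0874, 0.17]
tcp_rot: [3.133, -0.008, 0.574]
ft_force: [0.7, -0.7, 0.5]
width: 0.0424
grasp_force: 0.0
grasp_force: 0.0
```

View pics/w9.png

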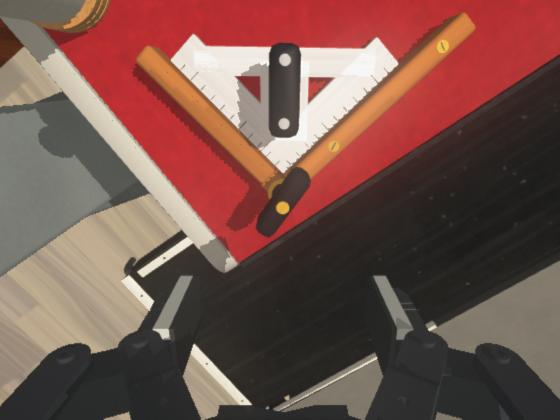

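The square is still flush and the knob bar now runs from (302,170) to (266,233). I'll check the angles.

```bash
cat > v.py <<'E'
from h import *
W=lambda p,z:ray("wrist",p,z)[:2]
ang=lambda v:np.degrees(np.arctan2(v[1],v[0])).round(2)
print(B.get("clock"));a,b=W((301,168),.061),W((265,234),.061);print("knob",ang(a-b),"centre",((a+b)/2).round(4),B["eef_pos"],np.degrees(B["tcp_rot"]))
im=cv2.imread("pics/w9.png");m=cv2.inRange(cv2.cvtColor(im,cv2.COLOR_BGR2HSV),(8,90,60),(26,255,255))
for n,poly in dict(fix=[(312,195),(485,35),(465,0),(300,165)],end=[(128,45),(150,35),(268,160),(255,185)]).items():
    q=np.zeros_like(m);cv2.fillPoly(q,[np.array(poly)],255);ys,xs=np.where(q&m)
    P=np.array([W((x,y),.024) for x,y in zip(xs,ys)]).astype(np.float32)
    v=cv2.fitLine(P,cv2.DIST_HUBER,0,.001,.001).ravel();print(n,len(P),ang(v[:2]),v[2:])
# knob by dark pixels
h=cv2.cvtColor(im,cv2.COLOR_BGR2GRAY);q=(h<60).astype(np.uint8);q[:163]=0;q[240:]=0;q[:,:255]=0;q[:,312:]=0
c=max(cv2.findContours(q,0,2)[0],key=cv2.contourArea);print(cv2.minAreaRect(c))
g1,g2=W((285,60),.062),W((284.5,124),.062);print("grip",((g1+g2)/2).round(4),ang(g1-g2))
E
python3 v.py; python3 f.py
```

```text
None
knob 42.47 centre [ 0.5496 -0.0835] [ 0.54760278 -0.08719645  0.16299438] [-1.79988241e+02  1.89429478e-03  6.98160472e+01]
fix 5045 24.42 [ 0.6471339  -0.04267074]
end 3780 -67.11 [ 0.51606405 -0.0106501 ]
((278.4249267578125, 205.064697265625), (25.758520126342773, 66.41468811035156), 35.21759033203125)
grip [ 0.5757 -0.0165] 69.52
F d,n,z -0.7 -0.2 0.7 tcp d,n mm -8.1 -8.4 z 163.0 yaw [-179.99    0.     69.82] M [-0.06  0.03  0.01]
```

The knob angle is ambiguous, reading 42° by its ends and 35° by its outline. I'll fit the bar's projected outline instead.

```bash
cat > m.py <<'E'
from h import *
import sys
from scipy.spatial.transform import Rotation as Ro
from scipy.optimize import minimize
ob=ctrl.get_obs();p=ctrl.camera_params("wrist");K=np.array(p["mtx"]);T=np.array(p["T_tool_cam"])
Rt=Ro.from_euler('xyz',ob["tcp_rot"]).as_matrix();Rc=Rt@T[:3,:3];o=Rt@T[:3,3]+ob["eef_pos"]
im=cv2.imread(sys.argv[1]);m=(im.max(2)<75).astype(np.uint8);S=4
def hull(x,y,a):
    c,s=np.cos(a),np.sin(a);X=np.array([[x+u*c-v*s,y+u*s+v*c,z] for u in(-.027,.027) for v in(-.0075,.0075) for z in(.035,.061)])
    q=(X-o)@Rc@K.T;q=q[:,:2]/q[:,2:];return cv2.convexHull((q*S).astype(np.int32))
r=(slice(150,245),slice(240,330));big=cv2.resize(m,None,fx=S,fy=S,interpolation=0)[600:980,960:1320]
def iou(v):
    h=np.zeros_like(big);cv2.fillPoly(h,[hull(*v)-np.array([960,600])],1);return (h&big).sum()/(h|big).sum()
best=max((iou((.5478+dx,-.0868+dy,np.radians(a))),a,dx,dy) for a in range(20,110,2) for dx in np.arange(-.004,.005,.002) for dy in np.arange(-.004,.0081,.002))
print(best)
for a in range(24,60,4):print(a,max(iou((.5478+dx,-.0868+dy,np.radians(a))) for dx in np.arange(-.004,.005,.002) for dy in np.arange(-.004,.0081,.002)).round(3))
E
python3 m.py pics/w9.png
```

```text
(np.float64(0.364368251562796), 40, np.float64(-0.002), np.float64(-0.002))
24 0.323
28 0.343
32 0.352
36 0.358
40 0.364
44 0.354
48 0.338
52 0.319
56 0.306
```

```bash
python3 -m handwheel '[[0.5,[0,0,0],[0,0,8]],[0.5,[0,0,0],[0,0,16]],[0.5,[0,0,0],[0,0,24]],[0.5,[0,0,0],[0,0,32]],[0.5,[0,0,40],[0,0,35]],[0.5,[0,0,90],[0,0,35]],[0.5,[0,0,118],[0,0,35]],[0.5,[0,0,129],[0,0,35]],[0.5,[0,0,129],[0,0,35]],[0.5,[0,0,129],[0,0,35]]]' ; python3 -m handwheel '[[0,[0,0,0],[0,0,0]],[0,[0,0,0],[0,0,0]],[0,[0,0,0],[0,0,0]],[0,[0,0,0],[0,0,0]],[0,[0,0,0],[0,0,0]]]';python3 f.py
for i in 1 2; do :; done; python3 -m handwheel '[[0,[0,0,0],[0,0,2]],[0,[0,0,0],[0,0,2]]]'>/dev/null;python3 f.py;python3 -m handwheel '[[0,[0,0,0],[0,0,2]],[0,[0,0,0],[0,0,2]]]'>/dev/null;python3 f.py
```

```text
clock: 18.9
eef_pos: [0.549, -0.0872, 0.0358]
tcp_rot: [3.14, -0.002, 0.609]
ft_force: [0.1, 0.7, 0.4]
width: 0.043
grasp_force: 0.0
clock: 19.4
eef_pos: [0.5483, -0.0863, 0.0363]
tcp_rot: [3.141, -0.001, 0.61]
ft_force: [-3.3, 2.2, 6.6]
width: 0.0138
grasp_force: 59.8
F d,n,z -2.2 3.3 6.6 tcp d,n mm -7.1 -7.9 z 36.3 yaw [ 1.7996e+02 -6.0000e-02  3.4950e+01] M [ 0.41  0.64 -0.03]
F d,n,z -2.1 2.5 6.7 tcp d,n mm -7.1 -7.9 z 36.3 yaw [ 1.7991e+02 -3.0000e-02  3.3090e+01] M [0.26 0.65 0.83]
F d,n,z -3.0 2.2 7.3 tcp d,n mm -7.1 -7.9 z 36.3 yaw [ 1.7988e+02 -1.0000e-02  3.1230e+01] M [0.28 0.72 1.47]
```

The torque rises steeply, so the knob is at its stop. Next I release, retreat and verify numerically.

```bash
python3 -m handwheel '[[0,[0,0,0],[0,0,-3]],[0,[0,0,0],[0,0,-3]],[0.5,[0,0,0],[0,0,-3]],[0.5,[0,0,0],[0,0,-3]],[0.5,[0,0,0],[0,0,-3]],[0.5,[0,0,-40],[0,0,-3]],[0.5,[0,0,-90],[0,0,-3]],[0.5,[0,0,-128],[0,0,-3]],[0.5,[0,0,-128],[0,0,-11]],[0.5,[0,0,-128],[0,0,-19]]]'|head -2; python3 -m handwheel '[[0.8,[0,0,0],[0,0,-8]],[0.8,[0,0,0],[0,0,-16]],[0.8,[0,0,0],[0,0,-16]],[0.8,[0,0,0],[0,0,-16]],[0.8,[0,0,0],[0,0,-16]]]' | head -3;  python3 - <<'E'
from h import *
cv2.imwrite("pics/w9.png",ctrl.camera("wrist"))
E
python3 v.py; python3 f.py
```

```text
clock: 20.8
eef_pos: [0.5488, -0.0875, 0.1642]
clock: 21.3
eef_pos: [0.5476, -0.0872, 0.1622]
tcp_rot: [-3.142, 0.0, 1.148]
None
knob 38.48 centre [ 0.55   -0.0834] [ 0.54767306 -0.08717906  0.16227221] [1.79998285e+02 6.41779205e-03 6.58298679e+01]
fix 2958 22.74 [ 0.6397321  -0.04968903]
end 2615 -69.86 [ 0.52260214 -0.02028977]
((278.6176452636719, 205.9705810546875), (25.381790161132812, 65.51245880126953), 30.963754653930664)
grip [ 0.5806 -0.0185] 65.53
F d,n,z 0.5 -0.4 -0.3 tcp d,n mm -8.1 -8.4 z 162.3 yaw [1.800e+02 1.000e-02 6.583e+01] M [ 0.01  0.01 -0.01]
```

```bash
cat > e.py <<'E'
from h import *
from scipy.spatial.transform import Rotation as Ro
ob=ctrl.get_obs();p=ctrl.camera_params("wrist");K=np.array(p["mtx"]);T=np.array(p["T_tool_cam"])
Rt=Ro.from_euler('xyz',ob["tcp_rot"]).as_matrix();Rc=Rt@T[:3,:3];o=Rt@T[:3,3]+ob["eef_pos"]
im=ctrl.camera("wrist");cv2.imwrite("pics/w10.png",im)
a=np.radians(24.04);d=np.array([np.cos(a),np.sin(a),0]);n=np.array([-d[1],d[0],0]);O0=np.array([.5516,-.0762,0])
s=.0005;L=440 # rect image: col=x+30mm, row=y+30mm
def rect(z):
    f=lambda i,j:O0+d*(i*s-.03)+n*(j*s-.03)+[0,0,z]
    src=np.float32([[0,0],[L,0],[0,L],[L,L]]);X=np.array([f(i,j) for i,j in src]);q=(X-o)@Rc@K.T
    return cv2.warpPerspective(im,cv2.getPerspectiveTransform(np.float32(q[:,:2]/q[:,2:]),src),(L,L))
def fit(u,v,name):
    u=np.array(u)*s*1e3-30;v=np.array(v)*s*1e3-30
    for _ in range(4):
        c=np.polyfit(u,v,1);r=abs(v-np.polyval(c,u));k=r<=max(1,2*np.median(r));u,v=u[k],v[k]
    print(name,"slope rad %.4f"%c[0],"at0 %.1f at120 %.1f"%(c[1],np.polyval(c,120)),len(u))
R=rect(.024);h=cv2.cvtColor(R,cv2.COLOR_BGR2HSV);m=cv2.inRange(h,(8,90,60),(26,255,255))
cols=range(120,360);fit([c for c in cols if m[:120,c].any()],[np.argmax(m[:120,c]>0) for c in cols if m[:120,c].any()],"fixed outer edge y")
rows=range(130,310);fit([r for r in rows if m[r,:120].any()],[np.argmax(m[r,:120]>0) for r in rows if m[r,:120].any()],"end outer edge x")
Q=rect(.010);h=cv2.cvtColor(Q,cv2.COLOR_BGR2HSV);w=((h[...,1]<70)&(h[...,2]>110)).astype(np.uint8)
cols=range(130,285);fit([c for c in cols if w[30:120,c].any()],[30+np.argmax(w[30:120,c]>0) for c in cols if w[30:120,c].any()],"square outer edge y")
rows=range(130,285);fit([r for r in rows if w[r,30:120].any()],[30+np.argmax(w[r,30:120]>0) for r in rows if w[r,30:120].any()],"square outer edge x")
E
python3 -m handwheel '[[0.8,[-30,0,-20],[0,0,-4]],[0.8,[-30,0,-20],[0,0,-4]],[0.8,[-30,0,-20],[0,0,-4]],[0.8,[-30,0,-20],[0,0,-4]],[0.8,[-30,0,-20],[0,0,-4]]]' | head -3; python3 e.py
```

```text
clock: 21.85
eef_pos: [0.5354, -0.1135, 0.1818]
tcp_rot: [-3.141, -0.0, 1.222]
fixed outer edge y slope rad -0.0094 at0 -15.7 at120 -16.8 240
end outer edge x slope rad -0.0004 at0 -15.0 at120 -15.0 180
square outer edge y slope rad 0.0007 at0 -0.5 at120 -0.5 155
square outer edge x slope rad 0.0017 at0 0.5 at120 0.7 155
```

```bash
python3 -c "
from workcell import ctrl
print(ctrl.sign_off())"
```

```text
the job is handed in; nothing more can be done
None
```

I handed the job in at about 22 s, but the hand-in gave no verdict. My last checks showed the cup on the coasters about 5 mm off centre, the square seated within 1 mm, the corner square within about 0.01 rad, the knob turned to its stop, and the arm clear. The bystanders were not re-measured at the end.

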